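Load the diffuser disc into the light-port slide

ROBOT

A 6-joint arm with a two-finger parallel gripper is mounted at the origin on a cart in front of the work surface, level with it; the furniture and walls round the work are solid. World frame = base frame: x ahead of the robot, y to its left, z up, the work surface at z = 0. Lengths are in m, angles in degrees, forces in N, time in s.
With the tool pointing down it reaches from about 0.3 to 0.75 m from the base axis. Payload 8.5 kg.
Tool frame: the origin (TCP) lies at the very end of the fingers, on their centre line; the grasp point (between the pads) lies 19 mm behind it; z points along the fingers, y is the direction in which the jaws open and shut (so a half turn about z gives the same grasp; the last joint's range is limited). The gripper opens to 88 mm and grips with 3 to 60 N. Pads are 18 mm wide; open, the fingers measure 123 mm over their backs; the gripper's body (75 mm by 187 mm) begins 45 mm behind the grasp point.
Start: joints at [61.117, 21.807, 74.336, -0, 83.858, -12.336], TCP at [0.157, 0.527, 0.239] pointing down, gripper open.
Joint ranges: [-178.18, 178.18], [-50.72, 133.34], [12.68, 142.11], [-81.47, 261.47], [9.98, 163.14], [-165.26, 165.26]. Speed limits (degrees/s): [136.94, 136.94, 180, 180, 180, 180].

INTERFACE

Orientations are given as [roll, pitch, yaw] about the fixed x, y, z axes, in that order (R = Rz(yaw) Ry(pitch) Rx(roll)).
In Python, from workcell import robot gives the robot as it stands.
- The arm moves only by the tool arm_command, never from a script. Its argument "commands" is a list that holds one entry, the list of rows, each a list of 7 numbers: the shift along the tool's x, y, z in mm, then the turn, a rotation vector about the tool's x, y, z in rad, then the finger opening in mm, from 0 to 88.1. In form: [[[dx, dy, dz, ax, ay, az, grip], ...]]. A call has exactly 5 rows; each row is the pose to reach, as a shift and turn from the pose commanded when the call began, along the tool's axes at that moment; what a row does not reach only later rows make up. A row lasts 1/12 s, in which the tool goes at most 41.7 mm and 7.16 degrees, less where a joint would pass 70% of its speed; a pose out of reach is approached as far as the arm can. A call with a gripper value outside its range is refused whole. The fingers move at their own pace and stop on an object; the grip force is fixed at half the most. Time passes only in rows, so rows that repeat a pose let the fingers close, or fill a call up. It gives the time, the measured TCP pose, the force and the opening at its end, in the units of the state.
- robot.get_state(): the state, without advancing time (a new reading comes with each control period).
- robot.grab_frame(name): name is "scene" or "top"; returns a dict with "pixels" (480x640x3 uint8, red, green, blue), "z_map" (480x640 float32, m along the optical axis (not along the pixel's ray), 0 where there is no reading), "fx", "fy", "cx", "cy" (pixels), "origin" and "attitude" of the camera in the world. Camera axes: x right, y down, z forward; pixel columns grow to the right and rows downward; lengths in m; the calibration is good to about 2 mm. A picture is of the moment at which its call begins.
- robot.finish_job(): hands the job in, once; it reports no verdict.
The state is a dict: "time": time; "joints": joint angles; "joint_velocities": joint speeds; "joint_efforts": joint torques, N m; "tool_pos": TCP position; "tcp_rot": TCP orientation; "force": force on the tool from outside, world axes, zero at the start; "ft_torque": the same for the moment, N m; "width": finger opening in m.
Only numpy, scipy, OpenCV 4.12 (cv2) and the standard library are available. Lean on these libraries where they do the work, as an engineer would, in place of code of your own. Each camera call takes 0.05 s, during which the arm holds its last target.

TASK

Push the larger of the two white diffuser discs across its deck and over the rim of the recess in the slide, until it drops in and lies flat, then push the slide by its upright tab fully home to its stop, so that the disc sits under the light port. Only push with the fingers: do not pick up or lift the disc, and leave the smaller disc, the dropper bottle, the cover-slip box and the petri dish where they are.

Things in the scene. Friction and masses are not known exactly. Their poses are not given: they have to be found in the camera images.
- stand: Dark steel stand, 226 x 250 mm, fixed to the bench, its place and yaw differ each time. Origin: on the bench; x axis: the way the slide travels home (roughly away from the robot), y to the left of that, z up. Two flat decks, tops 18 mm above the bench, left (y +39 to +125 mm) and right (y -125 to -39 mm) of the slideway, both at x -110 to +20 mm.
- port (a point): Centre of the top of the light port: a flat bridge over the far part of the slideway with a 42 mm round hole, fixed to the stand (stand x +20 to +100 mm, y -55 to +55 mm). Its top is 48 mm above the bench, 51 mm with the screw heads.
- slide (a joint): Travel of the grey painted slide along the stand's +x, in m: 0 fully out (loading), 0.115 home against its stop under the port. Starts between 0 and 0.02, stays where it is left, takes about 2.5 N to push (friction, no spring). The slide is 97 mm long (x), 74 mm wide (y); its top is level with the decks, with a 2 mm gap on either side.
- recess (a point): Centre of the floor of the slide's round recess, 54 mm in diameter, 6 mm deep (floor 12 mm above the bench). It moves with the slide.
- tab (a point): Middle of the near face of the slide's upright tab, the face to push on. The tab is 44 mm wide (y), 8 mm thick (x) and rises from the slideway to 37 mm above the bench; this point is 28 mm above the bench. Free space in front of it. The tab stays 20 mm short of the port when home. It moves with the slide.
- disc: The larger white opal diffuser disc, 50 mm in diameter, 6 mm thick, 28 to 56 g, loose. Origin: centre of its underside, z up. It starts lying flat on the left or right deck, wholly clear of the recess.
- small_disc: The smaller white opal disc, 36 mm in diameter, 6 mm thick, loose on the other deck; to be left alone. Origin: centre of its underside.
- dropper_bottle: Dropper bottle, 36 mm wide, 97 mm high, standing well to the left of the stand; leave alone. Origin: centre of its underside.
- cover_slips: Small box of cover slips, 32 x 32 x 19 mm, near the front edge at the left; leave alone. Origin: centre of its underside.
- petri_dish: Petri dish base, 89 mm in diameter, 12 mm high, near the front edge at the right; leave alone. Origin: centre of its underside.
Mind the look-alikes: they are no part of the job. What is shaped like the disc but black or purple is not meant.

How it is judged:
By the outcome, as a careful person would: the job done as asked, in the order asked, and still so for the second after the job is handed in, with the robot touching nothing.
It also fails if it takes over 45 s, if anything falls off the work surface, if the arm or the gripper's body presses on something with over 40 N, if the wrist force passes 120 N, or if a joint passes its speed limit or range.

## Working session

There is one attempt and no reset: what is moved stays moved. The work goes in short steps, Python scripts to look and compute and a tool call to move; the robot and the scene stay as the last step left them, time stands still between calls to the robot, and variables do not carry over. Pictures are saved under pics/ and viewed, and the job is handed in when it is done.

Besides the shell and the picture viewer there is one more tool, called after ">>>" as name(argument=value, ...) on one line, values as JSON. arm_command: Moves the arm, as the interface text tells. Its arguments: {"type":"object","properties":{"commands":{"type":"array"}},"required":["commands"]}

```bash
ls; mkdir -p pics; python3 - <<'E'
from workcell import robot
import cv2,numpy as np,pickle
s=robot.get_state();print(s)
for n in("scene","top"):
    f=robot.grab_frame(n);cv2.imwrite(f"pics/{n}0.png",f["pixels"][:,:,::-1]);pickle.dump(f,open(f"{n}0.pkl","wb"))
    print(n,f["fx"],f["fy"],f["cx"],f["cy"],f["origin"],f["attitude"])
E
```

```text
pics
{'time': 0.0, 'joints': array([ 6.11168274e+01,  2.18400789e+01,  7.43834148e+01, -2.66181603e-03,
        8.38579284e+01, -1.23345594e+01]), 'joint_velocities': array([0.01718357, 0.06942435, 0.09593301, 0.03292114, 0.00944769,
       0.02171676]), 'joint_efforts': array([-1.70223204e-03, -4.37934101e+01, -2.24560314e+01,  7.12155830e-02,
        3.51742620e-02, -1.13636384e-04]), 'tool_pos': array([0.15652142, 0.52696958, 0.23815419]), 'tcp_rot': array([-1.79919892e+02, -1.48082954e-02,  1.63451663e+02]), 'force': array([-0.33034305,  0.60210721,  0.47094709]), 'ft_torque': array([ 0.01462206, -0.0878845 ,  0.04943609]), 'width': 0.08839946656929903}
scene 545.6396953700352 545.6396953700352 321.946571262665 244.35136660130243 [-0.09453449  0.7966915   1.10073747] [-136.31636565    0.20619652 -141.63370821]
top 516.1532375340623 516.1532375340623 311.7723942156043 241.05369310166785 [0.41056311 0.03888158 1.17996093] [-1.75187054e+02 -1.34812533e-01 -9.12406171e+01]
```

View pics/top0.png

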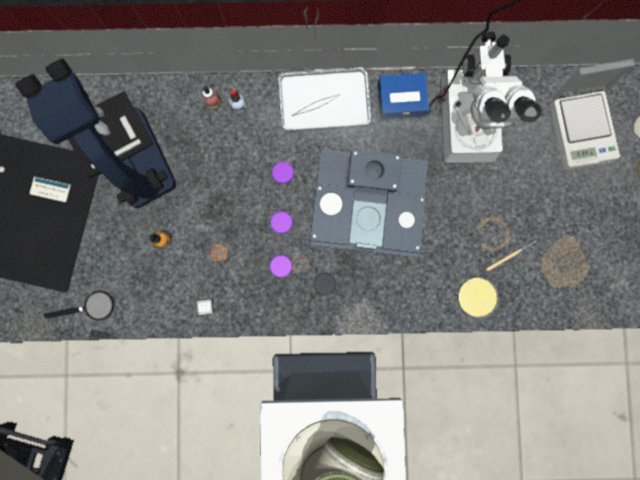

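View pics/scene0.png

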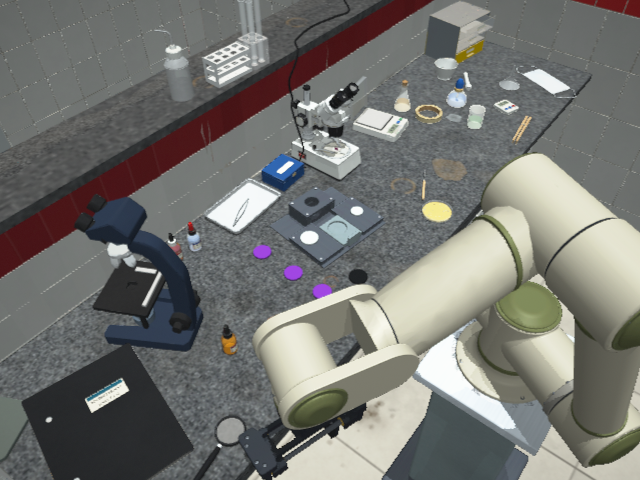

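```bash
cat > h.py <<'E'
import cv2,numpy as np,pickle
from scipy.spatial.transform import Rotation as R
def Rm(f): return R.from_euler('xyz',f["attitude"],degrees=True).as_matrix()
def onplane(f,uv,z):
    uv=np.atleast_2d(uv).astype(float)
    d=np.c_[(uv[:,0]-f["cx"])/f["fx"],(uv[:,1]-f["cy"])/f["fy"],np.ones(len(uv))]@Rm(f).T
    o=np.array(f["origin"]); t=(z-o[2])/d[:,2]
    return o+d*t[:,None]
def cloud(f):
    v,u=np.mgrid[:480,:640]; Z=f["z_map"]
    p=np.stack([(u-f["cx"])/f["fx"]*Z,(v-f["cy"])/f["fy"]*Z,Z],-1)
    return p@Rm(f).T+np.array(f["origin"])
def white(f,box,z,amin=60):
    x0,y0,x1,y1=box; im=f["pixels"][y0:y1,x0:x1]
    m=(im.min(-1)>190).astype(np.uint8)
    n,l,st,c=cv2.connectedComponentsWithStats(m)
    for i in range(1,n):
        if st[i,4]>amin: print(st[i],c[i]+[x0,y0],onplane(f,c[i]+[x0,y0],z)[0].round(4))
E
python3 - <<'E'
from h import *
f=pickle.load(open("top0.pkl","rb"))
white(f,(300,140,440,265),0.024)
P=cloud(f)
H=P[:,:,2]
print("bench",np.median(H[230:260,200:290]),"deck",np.median(H[215:235,320:340]),np.median(H[190:210,410:420]),"port",np.median(H[160:185,355:362]),np.median(H[160:185,388:394]))
off=np.median(H[280:300,380:440]);print("off",off)
m=((H-off>0.010)&(H-off<0.035)).astype(np.uint8)
m2=np.zeros_like(m);m2[140:265,300:440]=m[140:265,300:440]
m2|=0
st=((H-off>0.009)&(H<0.07)).astype(np.uint8);s2=np.zeros_like(st);s2[145:262,305:435]=st[145:262,305:435]
n,l,sta,c=cv2.connectedComponentsWithStats(s2);i=1+np.argmax(sta[1:,4]);print(sta[i],c[i])
ys,xs=np.where(l==i)
r=cv2.minAreaRect(np.c_[xs,ys].astype(np.float32));print(r);b=cv2.boxPoints(r);print(b,onplane(f,b,0.018).round(4))
w=P[l==i];w=w[w[:,2]<0.03];print(cv2.minAreaRect(w[:,:2].astype(np.float32)))
br=P[(l==i)&(H-off>0.04)];print("bridge",cv2.minAreaRect(br[:,:2].astype(np.float32)))
im=f["pixels"][140:265,300:440,::-1];cv2.imwrite("pics/crop0.png",cv2.resize(im,None,fx=5.5,fy=4.8*1,interpolation=cv2.INTER_CUBIC)[:600,:800])
hh=np.clip((H[140:265,300:440]-off)*4000,0,255).astype(np.uint8);cv2.imwrite("pics/h0.png",cv2.resize(hh,None,fx=4.5,fy=4.5))
E
```

```text
[ 20  53  22  22 384] [330.609375   203.44791667] [ 0.5922 -0.0104  0.024 ]
[ 99  72  16  16 195] [406.16410256 219.46153846] [ 0.5521 -0.1799  0.024 ]
bench 0.0008976752387372944 deck 0.019033308089225653 0.018143780993677527 port 0.049010225743964186 0.04912704690977898
off 0.0009312798819366419
[ 310  150  116  103 7365] [368.89585879 209.26517312]
((369.8597717285156, 200.26219177246094), (110.65239715576172, 97.06932830810547), 6.340191841125488)
[[309.5122  242.39024]
 [320.23175 145.91463]
 [430.20734 158.13414]
 [419.4878  254.60976]] [[ 0.5054  0.0392  0.018 ]
 [ 0.727   0.0099  0.018 ]
 [ 0.6931 -0.2414  0.018 ]
 [ 0.4724 -0.2082  0.018 ]]
((0.5962861180305481, -0.09942582249641418), (0.25053149461746216, 0.21602188050746918), 82.23863220214844)
bridge ((0.5966417789459229, -0.09927322715520859), (0.11055866628885269, 0.21482494473457336), 82.33234405517578)
```

View pics/crop0.png

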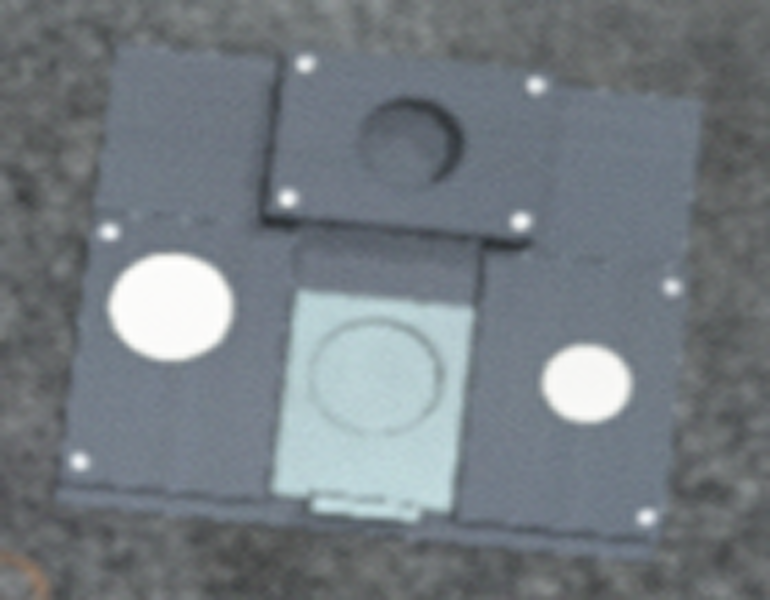

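View pics/h0.png

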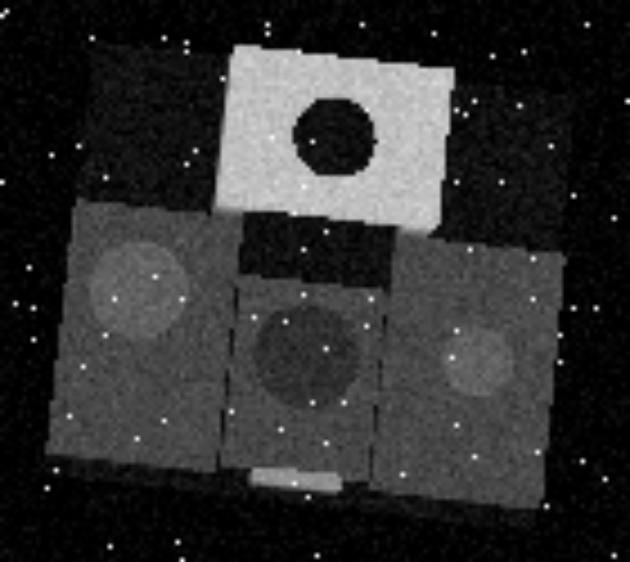

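```bash
cat >> h.py <<'E'
def dirs(yaw): 
    a=np.radians(yaw); return np.array([np.cos(a),np.sin(a)]),np.array([-np.sin(a),np.cos(a)])
E
python3 - <<'E'
from h import *
f=pickle.load(open("top0.pkl","rb"));P=cloud(f);H=cv2.medianBlur(P[:,:,2].astype(np.float32),3)-.001
box=np.zeros(H.shape,bool);box[140:265,300:440]=1
br=P[box&(H>.04)&(H<.06)][:,:2].astype(np.float32); rb=cv2.minAreaRect(br);print("bridge",rb)
m=(box&(H>.013)&(H<.03)).astype(np.uint8)
n,l,st,c=cv2.connectedComponentsWithStats(m,connectivity=4)
big=[i for i in range(1,n) if st[i,4]>300];print(st[big])
for k in big:
    print("deckpart",cv2.minAreaRect(P[l==k][:,:2].astype(np.float32)))
rd=cv2.minAreaRect(P[np.isin(l,big)][:,:2].astype(np.float32));print("decks",rd)
yaw=-7.7
ex,ey=dirs(yaw)
o1=np.array(rb[0])-60*.001*ex; print("origin from bridge",o1)
rec=onplane(f,[[368.2,218.5]],.018)[0,:2]; print("rec img",rec)
rr=P[box&(H<.015)&(H>.009)]; 
tab=P[box&(H>.028)&(H<.042)]
tab=P[230:252,350:382][(H[230:252,350:382]>.03)][:,:2]
dw=np.array([.5922,-.0104]);sm=np.array([.5521,-.1799])
for nme,p in(("rec",rec),("disc",dw),("small",sm),("tabmean",tab.mean(0)),("decks",np.array(rd[0]))): print(nme,((p-o1)@ex*1000).round(1),((p-o1)@ey*1000).round(1),p)
print(((tab-o1)@ex).min(),((tab-o1)@ex).max(),((tab-o1)@ey).min(),((tab-o1)@ey).max())
E
```

```text
bridge ((0.5495771169662476, -0.07124190777540207), (0.12133154273033142, 0.33329710364341736), 71.61782836914062)
[[ 310  184  116   69 5454]]
deckpart ((0.5183380246162415, -0.09122325479984283), (0.25729233026504517, 0.23224054276943207), 86.21881866455078)
decks ((0.5183380246162415, -0.09122325479984283), (0.25729233026504517, 0.23224054276943207), 86.21881866455078)
origin from bridge [ 0.49011812 -0.06320274]
rec img [ 0.55689551 -0.09503568]
rec 70.4 -22.6 [ 0.55689551 -0.09503568]
disc 94.1 66.0 [ 0.5922 -0.0104]
small 77.1 -107.3 [ 0.5521 -0.1799]
tabmean 4.8 -20.3 [ 0.49217925 -0.0839695 ]
decks 31.7 -24.0 [ 0.51833802 -0.09122325]
-0.09251557202458603 0.01016507258038524 -0.04280756032964253 0.0905045657482419
```

```bash
cat > fit.py <<'E'
from h import *
def fit(f,verbose=True):
    P=cloud(f);Hf=cv2.medianBlur(P[:,:,2].astype(np.float32),5)-.001
    box=np.zeros(Hf.shape,bool);box[140:265,300:440]=1
    k=np.ones((3,3),np.uint8)
    def mm(lo,hi):
        m=(box&(Hf>lo)&(Hf<hi)).astype(np.uint8)
        n,l,st,c=cv2.connectedComponentsWithStats(m);i=1+np.argmax(st[1:,4]);return l==i
    def w(m,z):
        ys,xs=np.where(m);return onplane(f,np.c_[xs,ys],z)[:,:2].astype(np.float32)
    b=cv2.minAreaRect(w(mm(.04,.06),.048));d=cv2.minAreaRect(w(cv2.morphologyEx(mm(.009,.035).astype(np.uint8),cv2.MORPH_CLOSE,np.ones((5,5)))>0,.018))
    return b,d
E
python3 - <<'E'
from fit import *
f=pickle.load(open("top0.pkl","rb"))
b,d=fit(f);print(b,d)
for yaw in(b[2]-90,d[2]-90):
  ex,ey=dirs(yaw)
  o1=np.array(b[0])-.060*ex;o2=np.array(d[0])+.045*ex
  print(yaw,o1,o2)
  rec=onplane(f,[[368.2,218.5]],.018)[0,:2]
  dw=np.array([.5922,-.0104]);sm=np.array([.5521,-.1799])
  tab=onplane(f,np.array([[310,497],[422,518],[273,493],[452,512]])/[5.5,4.8]+[300,140],.018)[:,:2]
  for nme,p in(("rec",rec),("disc",dw),("small",sm),*[("tab",t) for t in tab]): print(nme,((p-o1)@ex*1000).round(1),((p-o1)@ey*1000).round(1),p)
E
```

```text
((0.6616416573524475, -0.10777652263641357), (0.11049161106348038, 0.0815555527806282), 82.1795654296875) ((0.560465931892395, -0.09426121413707733), (0.2502013146877289, 0.14402344822883606), 82.06112670898438)
-7.8204345703125 [ 0.60219969 -0.09961239] [ 0.6050474  -0.10038432]
rec -45.5 -1.6 [ 0.55689551 -0.09503568]
disc -22.0 87.0 [ 0.5922 -0.0104]
small -38.7 -86.4 [ 0.5521 -0.1799]
tab -105.2 18.9 [ 0.50051932 -0.06654376]
tab -109.8 -27.8 [ 0.48962967 -0.11222341]
tab -105.1 34.2 [ 0.50273319 -0.05140214]
tab -105.6 -39.8 [ 0.49219279 -0.1246308 ]
-7.938873291015625 [ 0.6022167  -0.09948953] [ 0.60503465 -0.10047646]
rec -45.5 -1.8 [ 0.55689551 -0.09503568]
disc -22.2 86.9 [ 0.5922 -0.0104]
small -38.5 -86.6 [ 0.5521 -0.1799]
tab -105.3 18.6 [ 0.50051932 -0.06654376]
tab -109.7 -28.2 [ 0.48962967 -0.11222341]
tab -105.2 33.9 [ 0.50273319 -0.05140214]
tab -105.5 -40.1 [ 0.49219279 -0.1246308 ]
```

```bash
python3 - <<'E'
from h import *
f=pickle.load(open("top0.pkl","rb"));g=pickle.load(open("scene0.pkl","rb"))
ex,ey=dirs(-7.88);o=np.array([.6025,-.0997])
s=np.array([[109,231],[79,460],[672,286],[647,517]])/[5.5,4.8]+[300,140]
W=onplane(f,s,.02)[:,:2]
print(np.c_[(W-o)@ex,(W-o)@ey].round(4))
white(g,(270,180,390,265),.024,3)
gw=onplane(g,[[310,238]],.024);print(gw)
cv2.imwrite("pics/sc.png",cv2.resize(g["pixels"][175:270,265:390,::-1],None,fx=6,fy=6,interpolation=cv2.INTER_CUBIC))
E
```

```text
[[ 0.0104  0.1153]
 [-0.0994  0.1151]
 [ 0.0112 -0.1187]
 [-0.0991 -0.1192]]
[ 0  8 10  6 15] [274.13333333 190.26666667] [ 0.8001 -0.0949  0.024 ]
[ 0 12  8 12 55] [272.41818182 197.14545455] [ 0.7833 -0.0684  0.024 ]
[81 27 12  8 81] [356.55555556 210.38271605] [ 0.5524 -0.1761  0.024 ]
[ 30  51  18  13 186] [308.80645161 237.0483871 ] [ 0.5927 -0.0066  0.024 ]
[[ 0.58776504 -0.0058358   0.024     ]]
```

View pics/sc.png

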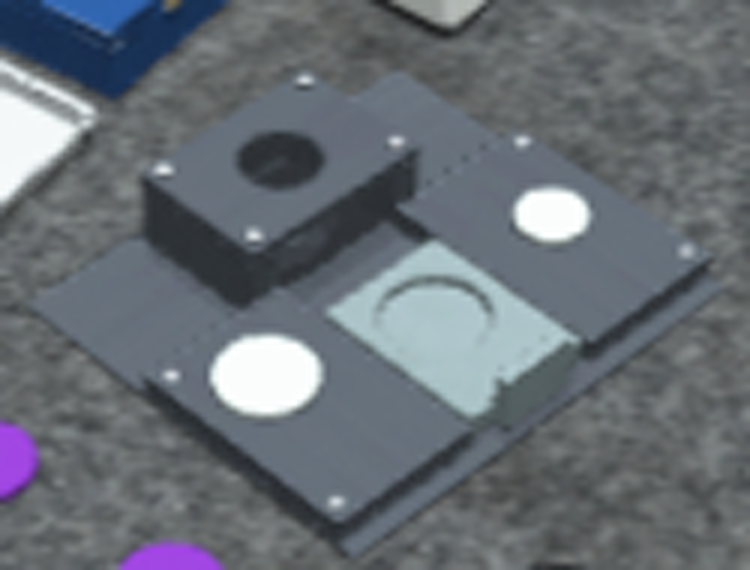

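```bash
cat >> h.py <<'E'
YAW=-7.88;EX,EY=dirs(YAW);O=np.array([.6022,-.1016])
def st2w(x,y): return O+EX*x*.001+EY*y*.001
def w2st(p): return np.array([(np.array(p)[:2]-O)@EX,(np.array(p)[:2]-O)@EY])*1000
def go(robot,x,y,z,psi):
    s=robot.get_state();A=R.from_euler('xyz',s["tcp_rot"],degrees=True)
    p=np.r_[st2w(x,y),z*.001]; T=R.from_euler('xyz',[180,0,psi],degrees=True)
    print("t",round(s["time"],2),"st",w2st(s["tool_pos"]).round(1),"z",round(s["tool_pos"][2]*1000,1),"rot",s["tcp_rot"].round(1),"F",s["force"].round(1))
    print("cmd",(A.inv().apply(p-s["tool_pos"])*1000).round(1),(A.inv()*T).as_rotvec().round(3))
E
python3 -c "
from h import *;from workcell import robot;go(robot,-22,129,120,82.1)"
```

```text
t 0.1 st [-527.6  561.6] z 238.2 rot [-179.9   -0.   163.5] F [ 0.8  0.6 -0.4]
cmd [-565.1 -351.3  118.5] [-1.00e-03  1.00e-03  1.42e+00]
```

>>> arm_command(commands=[[[-565,-351,0,0,0,1.42,16],[-565,-351,0,0,0,1.42,16],[-565,-351,0,0,0,1.42,16],[-565,-351,0,0,0,1.42,16],[-565,-351,0,0,0,1.42,16]]])

```text
time: 0.52
tool_pos: [0.2956, 0.3698, 0.2386]
tcp_rot: [-180.0, 0.0, 127.3]
force: [0.9, 1.2, -0.0]
width: 0.0565
```

```bash
python3 -c "
from h import *;from workcell import robot;go(robot,-22,129,120,82.1)"
```

```text
t 0.52 st [-368.3  424.9] z 238.6 rot [-180.     0.   127.3] F [ 0.9  1.2 -0. ]
cmd [-454.2   34.1  118.6] [-0.     0.     0.789]
```

>>> arm_command(commands=[[[-454,34,0,0,0,0.789,16],[-454,34,0,0,0,0.789,16],[-454,34,0,0,0,0.789,16],[-454,34,0,0,0,0.789,16],[-454,34,0,0,0,0.789,16]]])

```text
time: 0.93
tool_pos: [0.435, 0.2145, 0.2386]
tcp_rot: [-180.0, -0.0, 91.5]
force: [0.6, 0.8, 0.6]
width: 0.0236
```

```bash
python3 -c "
from h import *;from workcell import robot;go(robot,-22,129,80,82.1)"
```

```text
t 0.93 st [-208.9  290.2] z 238.6 rot [-180.    -0.    91.5] F [0.6 0.8 0.6]
cmd [-189.5  158.3  158.6] [-0.     0.     0.164]
```

>>> arm_command(commands=[[[-189,158,100,0,0,0.164,16],[-189,158,100,0,0,0.164,16],[-189,158,100,0,0,0.164,16],[-189,158,100,0,0,0.164,16],[-189,158,100,0,0,0.164,16]]])

```text
time: 1.35
tool_pos: [0.5635, 0.0706, 0.1593]
tcp_rot: [-180.0, -0.0, 82.4]
force: [0.7, -0.1, 0.1]
width: 0.0159
```

>>> arm_command(commands=[[[0,0,0,0,0,0,16],[0,0,0,0,0,0,16],[0,0,0,0,0,0,16],[0,0,0,0,0,0,16],[0,0,0,0,0,0,16]]])

```text
time: 1.77
tool_pos: [0.5622, 0.0734, 0.1612]
tcp_rot: [179.9, -0.0, 82.5]
force: [-0.6, 0.3, 0.5]
width: 0.016
```

```bash
python3 -c "
from h import *;from workcell import robot;go(robot,-22,129,60,82.1)"
```

```text
t 1.77 st [-63.6 167.9] z 161.2 rot [179.9  -0.   82.5] F [-0.6  0.3  0.5]
cmd [-39.2  41.2 101.2] [ 0.001 -0.     0.007]
```

>>> arm_command(commands=[[[-39,41,101,0,0,0.007,16],[-39,41,101,0,0,0.007,16],[-39,41,101,0,0,0.007,16],[-39,41,101,0,0,0.007,16],[-39,41,101,0,0,0.007,16]]])

```text
time: 2.18
tool_pos: [0.5977, 0.0288, 0.0591]
tcp_rot: [-179.9, -0.0, 82.0]
force: [-0.4, 0.1, 0.0]
width: 0.0159
```

```bash
cat > look.py <<'E'
import sys
from h import *
from workcell import robot
n=sys.argv[1]
for c,b in(("top",(300,140,440,265)),("scene",(250,160,400,280))):
    f=robot.grab_frame(c);pickle.dump(f,open(f"{c}{n}.pkl","wb"))
    im=f["pixels"][b[1]:b[3],b[0]:b[2],::-1]
    cv2.imwrite(f"pics/{c}{n}.png",cv2.resize(im,None,fx=4.7,fy=4.7,interpolation=cv2.INTER_CUBIC))
    white(f,b,.024,40)
E
python3 look.py 1;python3 -c "
from h import *;from workcell import robot;go(robot,-22,129,20.5,82.1)"
```

```text
[   0   17   40   32 1054] [319.02941176 171.98197343] [0.665  0.0142 0.024 ]
[ 36  21  16  78 580] [343.52241379 202.71206897] [ 0.5933 -0.0396  0.024 ]
[25 66 11 11 78] [330.70512821 210.58974359] [ 0.5759 -0.0102  0.024 ]
[ 99  72  16  16 194] [406.12371134 219.46391753] [ 0.5521 -0.1799  0.024 ]
[109   1  10  11  52] [363.55769231 165.48076923] [ 0.6575 -0.3592  0.024 ]
[114  17  36  87 865] [383.66936416 214.98034682] [ 0.4798 -0.2084  0.024 ]
[  0  23  18  39 458] [256.45414847 200.34497817] [ 0.8109 -0.0286  0.024 ]
t 2.28 st [-21.6 129.1] z 61.4 rot [179.9  -0.   82.1] F [0.3 0.6 0.4]
cmd [-0.1 -0.5 40.9] [ 0.003 -0.    -0.   ]
```

View pics/top1.png

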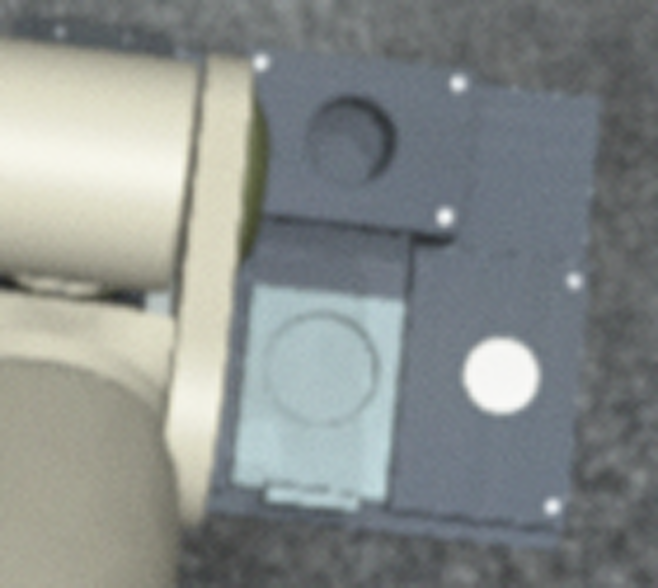

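View pics/scene1.png

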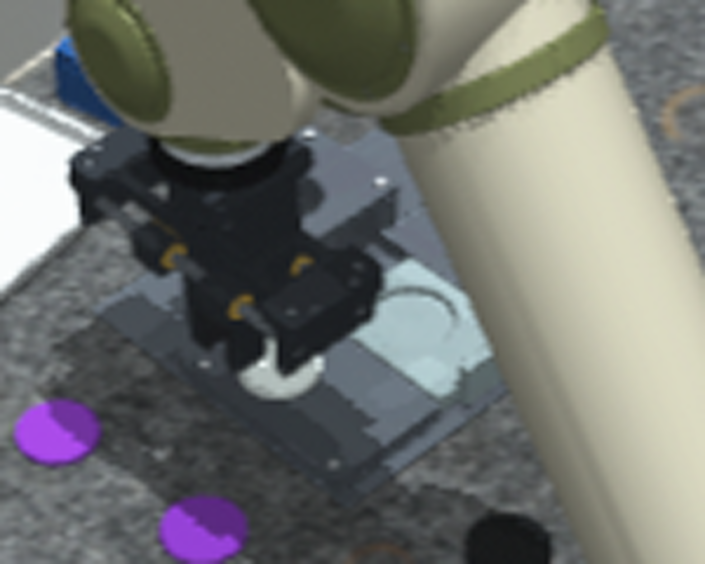

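>>> arm_command(commands=[[[0,0,15,0,0,0,16],[0,0,30,0,0,0,16],[0,0,36,0,0,0,16],[0,0,39,0,0,0,16],[0,0,40,0,0,0,16]]])

```text
time: 2.7
tool_pos: [0.5984, 0.0288, 0.0204]
tcp_rot: [179.9, 0.0, 82.1]
force: [-1.1, -0.6, -0.2]
width: 0.0161
```

```bash
python3 -c "
from h import *;from workcell import robot;go(robot,-22,100,20.5,82.1)"
```

```text
t 2.7 st [-21.7 128.6] z 20.4 rot [179.9   0.   82.1] F [-1.1 -0.6 -0.2]
cmd [-28.6  -0.3  -0.1] [ 0.001  0.    -0.   ]
```

>>> arm_command(commands=[[[-3,0,0,0,0,0,16],[-8,0,0,0,0,0,16],[-14,0,0,0,0,0,16],[-21,0,0,0,0,0,16],[-27,0,0,0,0,0,16]]])

```text
time: 3.12
tool_pos: [0.5944, 0.0006, 0.0197]
tcp_rot: [180.0, 0.0, 82.0]
force: [0.6, -1.1, -0.3]
width: 0.0162
```

>>> arm_command(commands=[[[0,0,0,0,0,0,16],[6,0,0,0,0,0,16],[14,0,-20,0,0,0,30],[20,0,-50,0,0,0,30],[20,0,-80,0,0,0,30]]])

```text
time: 3.53
tool_pos: [0.5967, 0.023, 0.0998]
tcp_rot: [-179.9, -0.0, 82.1]
force: [0.8, -1.0, -0.2]
width: 0.0301
```

>>> arm_command(commands=[[[40,0,-20,0,0,0,30],[80,0,-40,0,0,0,30],[120,0,-40,0,0,0,30],[150,0,-40,0,0,0,30],[150,0,-40,0,0,0,30]]])

```text
time: 3.95
tool_pos: [0.6176, 0.1763, 0.1397]
tcp_rot: [179.9, -0.1, 82.4]
force: [-0.5, 1.3, 0.2]
width: 0.0301
```

```bash
python3 look.py 2;python3 -c "
from h import *;from workcell import robot;go(robot,-22,129,20.5,82.1)"
```

```text
[ 31  54  22  22 382] [341.15445026 204.55497382] [ 0.5892 -0.0342  0.024 ]
[ 99  72  16  16 195] [406.16410256 219.46153846] [ 0.5521 -0.1799  0.024 ]
[  0   0  25  18 201] [264.28855721 165.51243781] [ 0.9047 -0.1651  0.024 ]
[ 57   0  70  27 745] [349.6442953  167.82416107] [ 0.6851 -0.3225  0.024 ]
[16 36 12 11 46] [270.36956522 201.19565217] [ 0.7759 -0.0513  0.024 ]
[131  52  19  35 138] [390.54347826 229.18115942] [ 0.4322 -0.172   0.024 ]
[ 57  67  18  13 190] [315.24736842 232.66315789] [ 0.5894 -0.031   0.024 ]
t 4.05 st [-22.2 272.6] z 139.1 rot [-180.     0.    82.2] F [ 0.5 -0.1  0.5]
cmd [-1.436e+02  1.000e-01  1.186e+02] [-0.     0.     0.002]
```

View pics/top2.png

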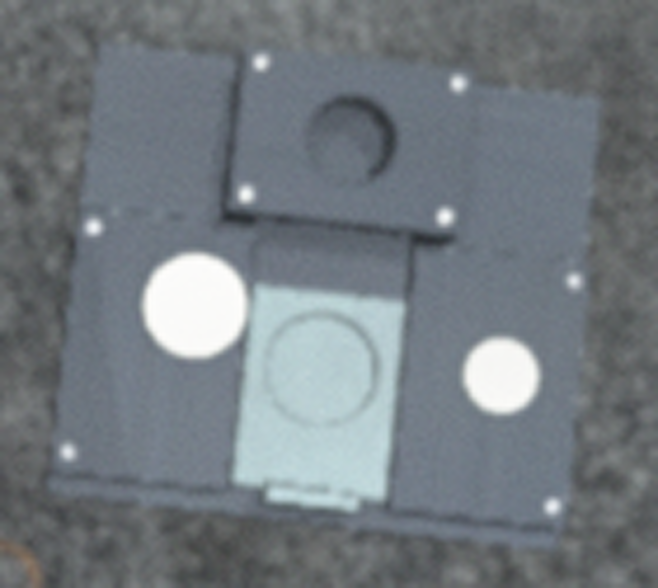

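```bash
python3 -c "
from h import *;from workcell import robot;go(robot,-9.2,99.7,60,61.8)"
```

```text
t 4.05 st [-22.2 272.6] z 139.1 rot [-180.     0.    82.2] F [ 0.5 -0.1  0.5]
cmd [-172.9   12.9   79.1] [-0.     0.     0.356]
```

>>> arm_command(commands=[[[-35,3,16,0,0,0.1,30],[-70,5,32,0,0,0.2,30],[-105,8,48,0,0,0.3,30],[-140,10,64,0,0,0.356,30],[-173,13,79,0,0,0.356,30]]])

```text
time: 4.47
tool_pos: [0.6059, -0.0061, 0.0596]
tcp_rot: [-180.0, 0.0, 61.4]
force: [0.4, -0.7, 1.2]
width: 0.03
```

>>> arm_command(commands=[[[0,0,0,0,0,0,30],[0,0,0,0,0,0,30],[0,0,0,0,0,0,30],[0,0,0,0,0,0,30],[0,0,0,0,0,0,30]]])

```text
time: 4.88
tool_pos: [0.6071, -0.0022, 0.0611]
tcp_rot: [179.9, -0.0, 61.7]
force: [0.2, -0.2, 0.5]
width: 0.03
```

```bash
python3 -c "
from h import *;from workcell import robot;go(robot,-9.2,99.7,20,61.8)"
```

```text
t 4.88 st [-8.8 99.1] z 61.1 rot [179.9  -0.   61.7] F [ 0.2 -0.2  0.5]
cmd [ 0.4 -0.6 41.1] [ 0.001 -0.    -0.001]
```

>>> arm_command(commands=[[[0,-0.5,15,0,0,0,30],[0,-0.5,30,0,0,0,30],[0,-0.5,37,0,0,0,30],[0,-0.5,40,0,0,0,30],[0,-0.5,41,0,0,0,30]]])

```text
time: 5.3
tool_pos: [0.6064, -0.0025, 0.0193]
tcp_rot: [-180.0, 0.0, 61.7]
force: [-0.1, 0.2, 1.0]
width: 0.03
```

>>> arm_command(commands=[[[-4,0,0,0,0,0,30],[-11,0,0,0,0,0,30],[-18,0,0,0,0,0,30],[-25,0,0,0,0,0,30],[-32,0,0,0,0,0,30]]])

```text
time: 5.72
tool_pos: [0.5909, -0.032, 0.0198]
tcp_rot: [180.0, -0.0, 61.6]
force: [-0.8, 0.2, 0.5]
width: 0.0299
```

```bash
python3 look.py 3;python3 -c "
from h import *;from workcell import robot;go(robot,-35.2,29.1,20,61.8)"
```

```text
[  27   23   48   35 1142] [350.15236427 180.12084063] [ 0.6447 -0.0561  0.024 ]
[  4  61  14  28 225] [310.02666667 213.94666667] [0.5693 0.0367 0.024 ]
[ 99  72  16  16 194] [406.12371134 219.46391753] [ 0.5521 -0.1799  0.024 ]
[ 67  77  13  28 232] [372.90948276 230.07327586] [ 0.5297 -0.1041  0.024 ]
[ 104    2   46  118 1777] [380.05627462 212.36972425] [ 0.4941 -0.2111  0.024 ]
[27  6  9  8 42] [281.30952381 169.73809524] [ 0.8482 -0.1824  0.024 ]
[  0  23  30  39 582] [259.26804124 199.74742268] [ 0.8061 -0.0357  0.024 ]
t 5.82 st [-20.8  67. ] z 19.6 rot [180.    0.   61.6] F [-0.1 -0.5 -0.1]
cmd [-40.5  -0.2  -0.4] [ 0.     0.    -0.004]
```

View pics/top3.png

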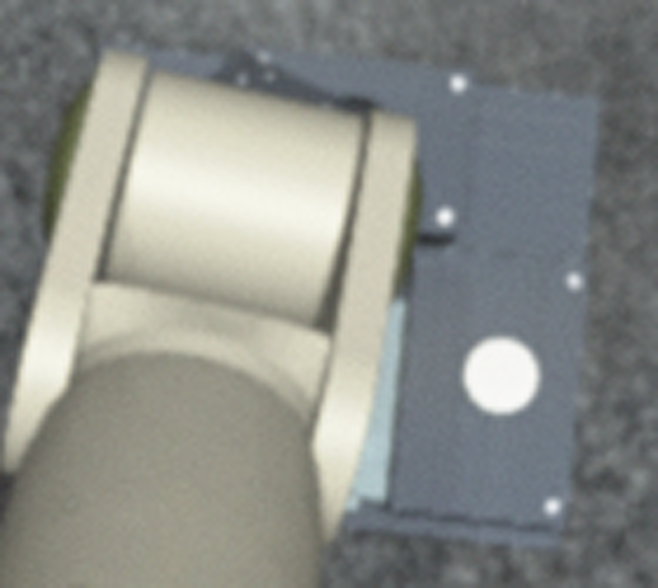

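View pics/scene3.png

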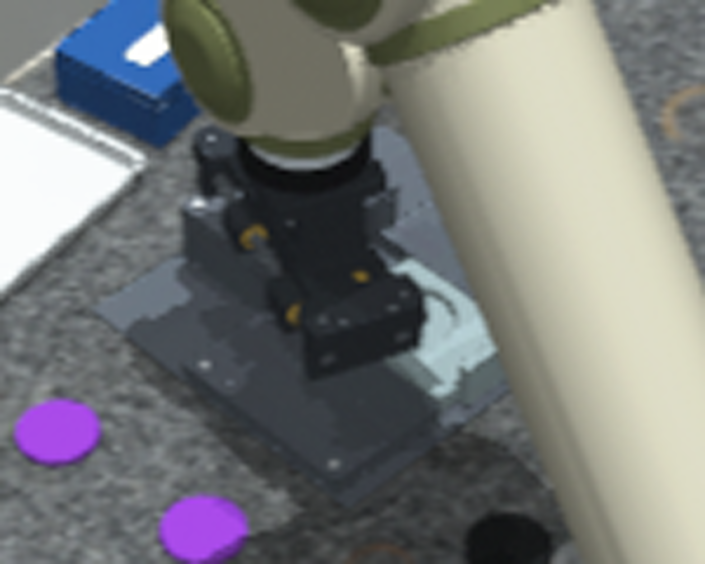

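>>> arm_command(commands=[[[-8,0,0,0,0,0,30],[-16,0,0,0,0,0,30],[-24,0,0,0,0,0,30],[-31,0,0,0,0,0,30],[-37,0,0,0,0,0,30]]])

```text
time: 6.23
tool_pos: [0.5732, -0.0645, 0.0194]
tcp_rot: [-180.0, 0.0, 61.6]
force: [0.1, 0.2, -0.7]
width: 0.0298
```

>>> arm_command(commands=[[[-1,0,0,0,0,0,30],[-2,0,0,0,0,0,30],[-3,0,0,0,0,0,30],[-3.5,0,0,0,0,0,30],[-3.5,0,0,0,0,0,30]]])

```text
time: 6.65
tool_pos: [0.572, -0.0666, 0.0194]
tcp_rot: [-180.0, 0.0, 61.7]
force: [0.3, 0.2, -0.2]
width: 0.0298
```

```bash
python3 look.py 4;python3 -c "
from h import *;from workcell import robot;go(robot,-35.2,29.1,20,61.8)"
```

```text
[  47   32   48   36 1112] [370.73830935 190.27877698] [ 0.6204 -0.1021  0.024 ]
[ 23  68  15  27 218] [329.6146789  221.14678899] [ 0.552  -0.0071  0.024 ]
[101  72  13  16 168] [406.92857143 219.71428571] [ 0.5515 -0.1816  0.024 ]
[ 85  89  14  27 218] [391.47706422 240.97706422] [ 0.5041 -0.1451  0.024 ]
[27  1 17 13 87] [284.82758621 167.06896552] [ 0.8483 -0.1993  0.024 ]
[ 110    0   40  115 1581] [383.18659077 206.64705882] [ 0.5007 -0.2371  0.024 ]
[  0  23  30  39 583] [259.2915952  199.74957118] [ 0.8061 -0.0357  0.024 ]
t 6.75 st [-34.7  30.6] z 19.4 rot [180.   -0.   61.7] F [ 0.5  0.6 -0.2]
cmd [-1.6  0.  -0.6] [ 0.    -0.    -0.003]
```

View pics/scene4.png

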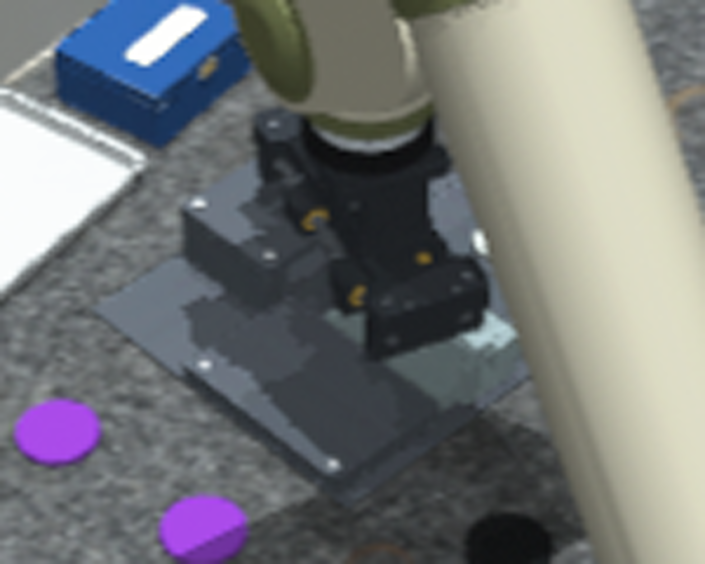

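>>> arm_command(commands=[[[5,0,0,0,0,0,30],[15,0,0,0,0,0,30],[25,0,-30,0,0,0,30],[40,0,-65,0,0,0,30],[70,0,-90,0,0,0,30]]])

```text
time: 7.17
tool_pos: [0.6056, -0.0053, 0.1118]
tcp_rot: [179.9, 0.0, 61.5]
force: [1.1, 0.1, 1.3]
width: 0.0303
```

>>> arm_command(commands=[[[40,0,0,0,0,0,30],[80,0,0,0,0,0,30],[120,0,0,0,0,0,30],[140,0,0,0,0,0,30],[140,0,0,0,0,0,30]]])

```text
time: 7.58
tool_pos: [0.6726, 0.1232, 0.1089]
tcp_rot: [180.0, -0.1, 61.9]
force: [0.2, -0.9, 0.6]
width: 0.0303
```

```bash
python3 look.py 5;python3 -c "
from h import *;from workcell import robot;go(robot,-35.2,29.1,20,61.8)"
```

```text
[ 56  67  23  22 397] [366.93702771 217.73047859] [ 0.5579 -0.0915  0.024 ]
[ 99  72  16  16 195] [406.16410256 219.46153846] [ 0.5521 -0.1799  0.024 ]
[ 9  0 10  8 45] [264.37777778 162.57777778] [ 0.9147 -0.1764  0.024 ]
[ 58   0  39  18 346] [326.56936416 165.47109827] [ 0.7496 -0.287   0.024 ]
[ 92  22  14  16 116] [348.67241379 189.49137931] [ 0.6255 -0.2366  0.024 ]
[ 11  31  19  16 172] [267.94767442 198.02906977] [ 0.7911 -0.0573  0.024 ]
[  99   37   51   83 1429] [376.1126662  237.86494052] [ 0.4447 -0.119   0.024 ]
t 7.68 st [ 38.4 228.2] z 108.9 rot [-180.     0.    61.7] F [-0.3 -0.8  0.1]
cmd [-212.3    0.4   89. ] [-0.     0.    -0.001]
```

View pics/top5.png

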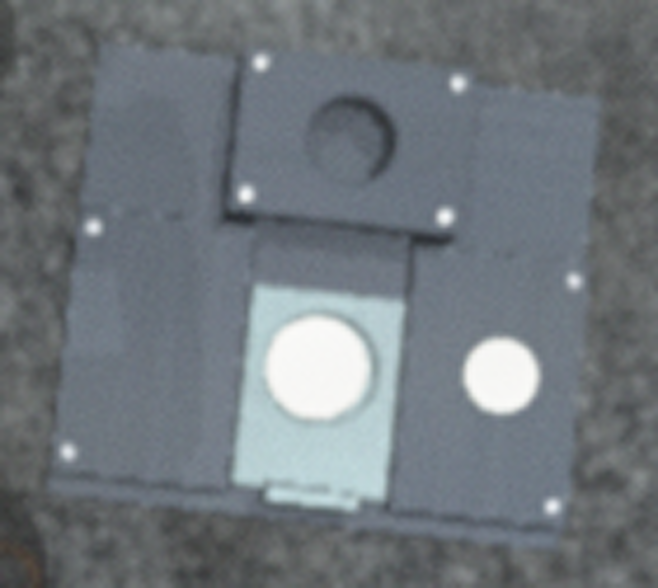

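View pics/scene5.png

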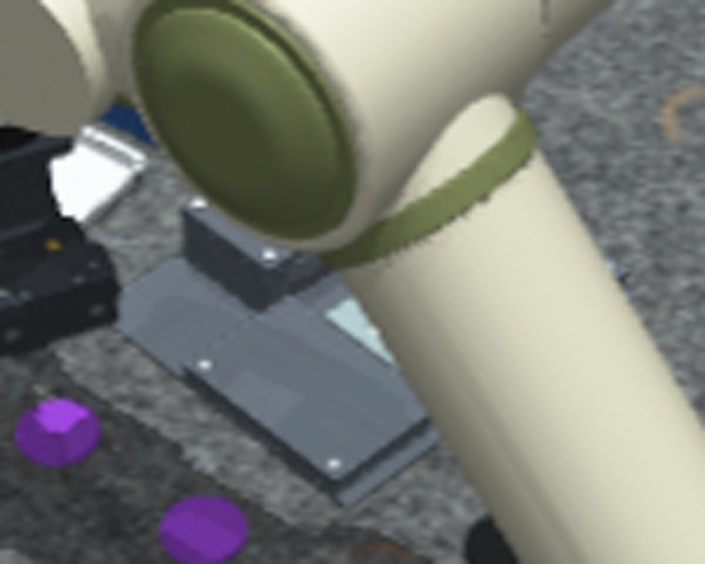

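```bash
python3 - <<'E'
from h import *
f=pickle.load(open("top5.pkl","rb"));P=cloud(f);H=P[:,:,2]*1000-1
m=np.zeros((480,640),np.uint8);x,y=366.94,217.73
v,u=np.mgrid[:480,:640];r=np.hypot(u-x,v-y)
ok=(r<9)
A=np.c_[u[ok]-x,v[ok]-y,np.ones(ok.sum())];h=H[ok]
g=abs(h-np.median(h))<6
print(np.median(h),np.linalg.lstsq(A[g],h[g],rcond=None)[0],"per px")
print("slide top",np.median(H[236:243,354:380]),"deck L",np.median(H[190:230,325:345]),"R",np.median(H[190:210,395:410]))
print(w2st(onplane(f,[[x,y]],.018)[0]))
for a in range(0,360,45):
    ii=(r<10)&(r>5)&(abs((np.degrees(np.arctan2(v-y,u-x))-a+180)%360-180)<22);print(a,np.median(H[ii]).round(1))
E
```

```text
17.713576053534297 [-1.53082252e-02 -1.26025014e-03  1.78727314e+01] per px
slide top 17.5757438076497 deck L 17.854446159724645 R 17.011665430070156
[-44.3586931    3.31814149]
0 18.2
45 17.5
90 18.0
135 17.6
180 18.8
225 17.7
270 18.2
315 17.7
```

```bash
python3 -c "
from h import *;from workcell import robot;go(robot,-150,0,109,-7.9)"
```

```text
t 7.68 st [ 38.4 228.2] z 108.9 rot [-180.     0.    61.7] F [-0.3 -0.8  0.1]
cmd [-2.796e+02 -9.720e+01  1.000e-01] [-0.000e+00  1.000e-03  1.216e+00]
```

>>> arm_command(commands=[[[-35,-12,0,0,0,0.122,0],[-70,-24,0,0,0,0.244,0],[-105,-36,0,0,0,0.366,0],[-140,-48,0,0,0,0.488,0],[-175,-60,0,0,0,0.61,0]]])

```text
time: 8.1
tool_pos: [0.5337, -0.0091, 0.1096]
tcp_rot: [180.0, 0.0, 26.3]
force: [0.9, -1.0, 0.7]
width: 0.0005
```

```bash
python3 -c "
from h import *;from workcell import robot;go(robot,-150,0,109,-7.9)"
```

```text
t 8.1 st [-80.6  82.2] z 109.6 rot [180.    0.   26.3] F [ 0.9 -1.   0.7]
cmd [-103.6   29.1    0.7] [ 0.    -0.     0.596]
```

>>> arm_command(commands=[[[-21,6,0,0,0,0.12,0],[-42,12,0,0,0,0.24,0],[-63,18,0,0,0,0.36,0],[-84,24,0,0,0,0.48,0],[-104,29,0,0,0,0.596,0]]])

```text
time: 8.52
tool_pos: [0.4542, -0.0814, 0.1097]
tcp_rot: [180.0, -0.0, -7.9]
force: [-0.0, 0.9, -0.0]
width: 0.0001
```

>>> arm_command(commands=[[[0,0,0,0,0,0,0],[0,0,0,0,0,0,0],[0,0,0,0,0,0,0],[0,0,0,0,0,0,0],[0,0,0,0,0,0,0]]])

```text
time: 8.93
tool_pos: [0.4563, -0.0797, 0.1094]
tcp_rot: [180.0, -0.0, -7.4]
force: [0.4, 0.0, 0.4]
width: 0.0002
```

```bash
python3 look.py 6; python3 -c "
from h import *;from workcell import robot;go(robot,-150,0,24,-7.9)"
```

```text
[ 57  67  22  15 184] [368.67934783 213.06521739] [ 0.5685 -0.0958  0.024 ]
[ 99  72  16  16 199] [406.17085427 219.51256281] [ 0.552 -0.18   0.024]
[ 45  85  23  40 315] [355.39047619 247.5015873 ] [ 0.4912 -0.0636  0.024 ]
[  61   92   57   33 1333] [386.76819205 251.34508627] [ 0.481  -0.1337  0.024 ]
[119 110  11  15 112] [424.11607143 258.10714286] [ 0.464 -0.217  0.024]
[27  1 17 13 87] [284.82758621 167.06896552] [ 0.8483 -0.1993  0.024 ]
[79  0 15  5 44] [336.61363636 161.27272727] [ 0.7376 -0.3237  0.024 ]
[  0  23  30  39 582] [259.26804124 199.74742268] [ 0.8061 -0.0357  0.024 ]
[ 78  62  17  12 155] [335.98709677 227.06451613] [ 0.5575 -0.0844  0.024 ]
t 9.03 st [-147.6    1.7] z 109.3 rot [-180.     0.    -7.4] F [-0.5 -0.4 -0.2]
cmd [-2.4  1.6 85.3] [-0.     0.     0.009]
```

View pics/scene6.png

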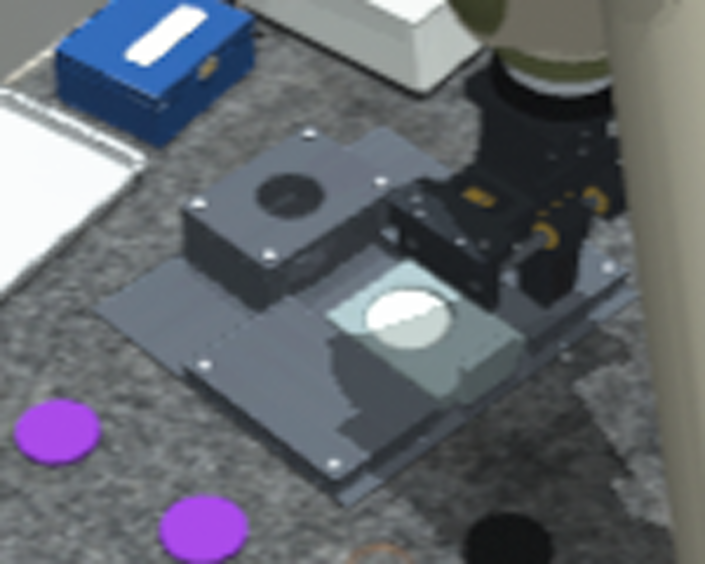

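>>> arm_command(commands=[[[-2,1.5,25,0,0,0.009,0],[-2,1.5,50,0,0,0.009,0],[-2,1.5,70,0,0,0.009,0],[-2,1.5,80,0,0,0.009,0],[-2,1.5,85,0,0,0.009,0]]])

```text
time: 9.45
tool_pos: [0.4533, -0.0809, 0.0229]
tcp_rot: [-180.0, 0.1, -7.9]
force: [-0.5, -0.2, 0.4]
width: 0.0007
```

>>> arm_command(commands=[[[4,0,0,0,0,0,0],[9,0,0,0,0,0,0],[14,0,0,0,0,0,0],[19,0,0,0,0,0,0],[24,0,0,0,0,0,0]]])

```text
time: 9.87
tool_pos: [0.4785, -0.0848, 0.025]
tcp_rot: [180.0, -0.1, -8.0]
force: [-0.3, 0.3, -0.4]
width: 0.0002
```

```bash
python3 -c "
from h import *;from workcell import robot;go(robot,-20,0,24,-7.9)"
```

```text
t 9.87 st [-124.8   -0.4] z 25.0 rot [ 1.8e+02 -1.0e-01 -8.0e+00] F [-0.3  0.3 -0.4]
cmd [104.8  -0.5   1.1] [ 0.    -0.001 -0.001]
```

>>> arm_command(commands=[[[4,0,0,0,0,0,0],[8,0,0,0,0,0,0],[12,0,0,0,0,0,0],[16,0,0,0,0,0,0],[20,0,0,0,0,0,0]]])

```text
time: 10.28
tool_pos: [0.4975, -0.0873, 0.0244]
tcp_rot: [-180.0, 0.0, -8.0]
force: [-3.0, 0.5, 2.5]
width: 0.0001
```

>>> arm_command(commands=[[[4,0,0,0,0,0,0],[8,0,0,0,0,0,0],[13,0,0,0,0,0,0],[18,0,0,0,0,0,0],[23,0,0,0,0,0,0]]])

```text
time: 10.7
tool_pos: [0.5205, -0.0905, 0.0243]
tcp_rot: [-180.0, 0.0, -8.0]
force: [-2.8, 1.4, 1.3]
width: 0.0007
```

>>> arm_command(commands=[[[5,0,0,0,0,0,0],[10,0,0,0,0,0,0],[15,0,0,0,0,0,0],[20,0,0,0,0,0,0],[25,0,0,0,0,0,0]]])

```text
time: 11.12
tool_pos: [0.5453, -0.094, 0.0243]
tcp_rot: [-180.0, 0.0, -8.0]
force: [-3.4, 2.4, 0.3]
width: 0.0005
```

```bash
python3 look.py 7; python3 -c "
from h import *;from workcell import robot;go(robot,-20,0,24,-7.9)"
```

```text
[  64   46   48   38 1081] [387.49953747 204.54024052] [ 0.587 -0.139  0.024]
[ 37  82  17  25 212] [345.29716981 233.93867925] [ 0.5223 -0.0417  0.024 ]
[101 103  18  22 206] [407.74271845 254.16019417] [ 0.4737 -0.1806  0.024 ]
[27  1 17 13 87] [284.82758621 167.06896552] [ 0.8483 -0.1993  0.024 ]
[ 121    0   29  101 1093] [388.05672461 199.00914913] [ 0.5081 -0.2738  0.024 ]
[  0  23  30  39 583] [259.2915952  199.74957118] [ 0.8061 -0.0357  0.024 ]
t 11.22 st [-56.7  -0.7] z 24.4 rot [ 1.8e+02 -1.0e-01 -8.0e+00] F [ 0.4 -0.8  0.6]
cmd [36.7 -0.7  0.4] [ 0.001 -0.002 -0.001]
```

View pics/scene7.png

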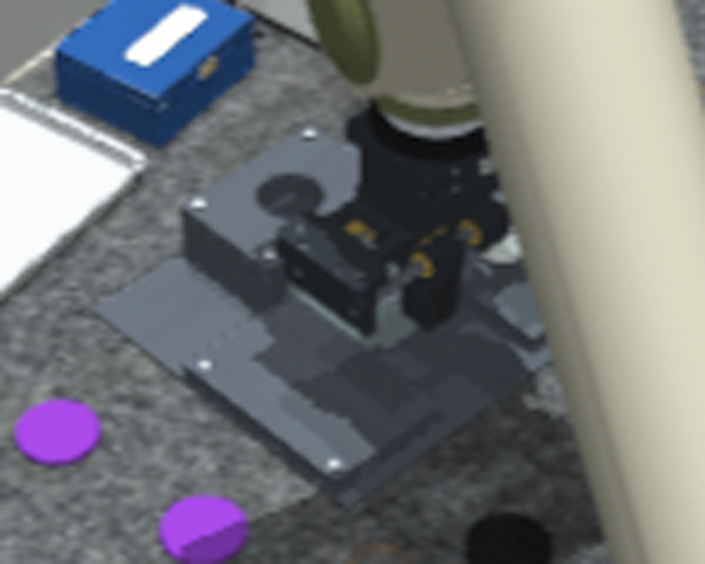

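>>> arm_command(commands=[[[5,0,0,0,0,0,0],[10,0,0,0,0,0,0],[16,0,0,0,0,0,0],[22,0,0,0,0,0,0],[28,0,0,0,0,0,0]]])

```text
time: 11.63
tool_pos: [0.5732, -0.0982, 0.0244]
tcp_rot: [180.0, 0.0, -8.0]
force: [-3.2, -0.3, -0.3]
width: 0.0005
```

>>> arm_command(commands=[[[1.5,0,0,0,0,0,0],[3,0,0,0,0,0,0],[4.5,0,0,0,0,0,0],[6,0,0,0,0,0,0],[7.5,0,0,0,0,0,0]]])

```text
time: 12.05
tool_pos: [0.58, -0.0991, 0.0244]
tcp_rot: [180.0, 0.0, -8.0]
force: [-2.6, -0.9, 0.8]
width: 0.0005
```

```bash
python3 -c "
from h import *;from workcell import robot;go(robot,-17,0,24,-7.9)"
```

```text
t 12.05 st [-22.3  -0.5] z 24.4 rot [180.   0.  -8.] F [-2.6 -0.9  0.8]
cmd [ 5.3 -0.5  0.4] [ 0.     0.    -0.001]
```

>>> arm_command(commands=[[[1,0,0,0,0,0,0],[2,0,0,0,0,0,0],[3,0,0,0,0,0,0],[4,0,0,0,0,0,0],[4,0,0,0,0,0,0]]])

```text
time: 12.47
tool_pos: [0.5842, -0.0996, 0.0244]
tcp_rot: [180.0, -0.0, -8.0]
force: [-0.9, -0.1, -0.4]
width: 0.0004
```

>>> arm_command(commands=[[[0.5,0,0,0,0,0,0],[1,0,0,0,0,0,0],[1.5,0,0,0,0,0,0],[2,0,0,0,0,0,0],[2,0,0,0,0,0,0]]])

```text
time: 12.88
tool_pos: [0.5856, -0.0998, 0.0244]
tcp_rot: [-180.0, 0.1, -8.0]
force: [-4.7, -0.5, 0.9]
width: 0.0005
```

>>> arm_command(commands=[[[0.5,0,0,0,0,0,0],[1,0,0,0,0,0,0],[1.5,0,0,0,0,0,0],[1.5,0,0,0,0,0,0],[1.5,0,0,0,0,0,0]]])

```text
time: 13.3
tool_pos: [0.5857, -0.0998, 0.0244]
tcp_rot: [-180.0, 0.3, -8.0]
force: [-11.9, -0.3, 5.9]
width: 0.0002
```

The slide has stopped: 12 N with no further motion. I'll retreat and check.

>>> arm_command(commands=[[[-3,0,0,0,0,0,0],[-10,0,0,0,0,0,0],[-25,0,0,0,0,0,0],[-45,0,-10,0,0,0,0],[-65,0,-40,0,0,0,0]]])

```text
time: 13.72
tool_pos: [0.5209, -0.0903, 0.0619]
tcp_rot: [-179.9, 0.3, -8.0]
force: [0.5, 0.6, 0.7]
width: 0.0002
```

>>> arm_command(commands=[[[-10,30,-30,0,0,0,0],[-20,70,-60,0,0,0,0],[-20,110,-80,0,0,0,0],[-20,150,-80,0,0,0,0],[-20,190,-80,0,0,0,0]]])

```text
time: 14.13
tool_pos: [0.4783, -0.2691, 0.1465]
tcp_rot: [179.8, -0.3, -7.9]
force: [1.4, 0.2, 0.2]
width: 0.0004
```

```bash
python3 look.py 8; python3 -c "
from h import *;from workcell import robot;go(robot,-20,0,24,-7.9)"
```

```text
[ 65  22  18  17 232] [373.32758621 170.19396552] [ 0.6665 -0.1094  0.024 ]
[ 99  72  14  15 171] [405.5497076  219.05847953] [ 0.5531 -0.1786  0.024 ]
[27  1 17 13 87] [284.82758621 167.06896552] [ 0.8483 -0.1993  0.024 ]
[79  0 16  5 45] [336.77777778 161.24444444] [ 0.7373 -0.3242  0.024 ]
[  0  23  30  39 581] [259.27710843 199.77452668] [ 0.806  -0.0356  0.024 ]
[101  47  11   8  75] [356.06666667 210.53333333] [ 0.5532 -0.1747  0.024 ]
t 14.23 st [ -99.8 -186.4] z 144.8 rot [179.8  -0.2  -8.3] F [-0.2  1.4  0.2]
cmd [  78.1 -187.4  120.5] [ 0.003 -0.003 -0.007]
```

View pics/top8.png

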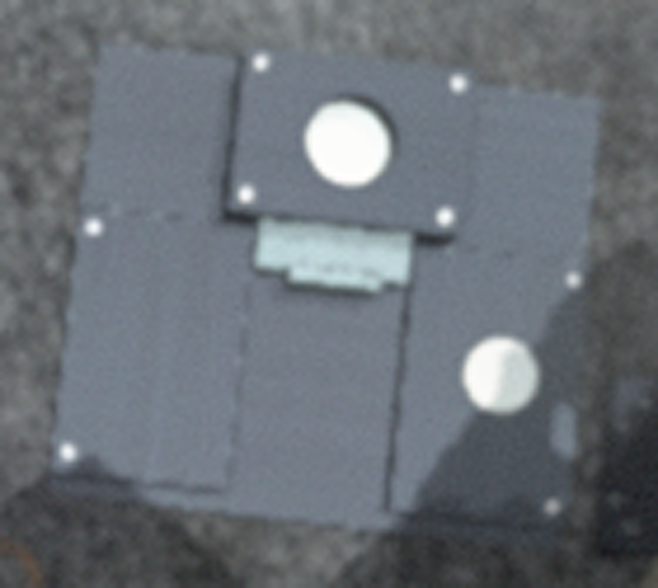

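View pics/scene8.png

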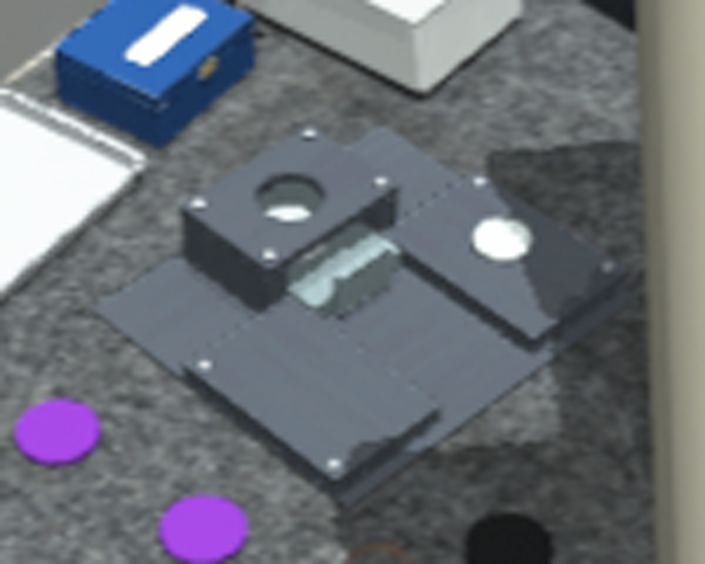

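>>> arm_command(commands=[[[0,0,0,0,0,0,0],[0,0,0,0,0,0,0],[0,0,0,0,0,0,0],[0,0,0,0,0,0,0],[0,0,0,0,0,0,0]]])

```text
time: 14.65
tool_pos: [0.4785, -0.2662, 0.1441]
tcp_rot: [-180.0, -0.0, -7.9]
force: [-0.6, -0.8, -0.5]
width: 0.0004
```

```bash
python3 - <<'E'
from h import *
from workcell import robot
f=pickle.load(open("top8.pkl","rb"));H=cloud(f)[:,:,2]*1000-1
v,u=np.mgrid[:480,:640];r=np.hypot(u-373.5,v-170.3);ok=r<6.5
A=np.c_[u[ok]-373.5,v[ok]-170.3,np.ones(ok.sum())];h=H[ok];g=abs(h-np.median(h))<5
print(np.median(h),np.linalg.lstsq(A[g],h[g],rcond=None)[0])
print(robot.finish_job())
E
```

```text
17.807290445148617 [-2.37712321e-02  3.16533848e-03  1.78117662e+01]
the job is handed in; nothing more can be done
None
```

The job is done and handed in at about 14.7 s. I pushed the 50 mm disc off the left deck in two short pushes, with the fingers partly open so they cradled it, until it dropped into the recess. I then pushed the slide by its tab, fingers closed, until it stopped moving at about 12 N.

**Disc:** its top measures 17.8 mm above the bench with almost no tilt, so it lies flat and level with the slide. It fills the port hole in the top view.

**Slide:** the final finger position matched the expected home position to within about 1 mm.

**Other objects:** the small disc has not moved by more than image noise. The dropper bottle, cover-slip box and petri dish were never approached, but I did not measure them again at the end.

**Disagreements:** the two cameras differed by about 4 mm sideways on the disc's position. With the disc already down, the camera also put it about 4 mm off the recess centre, more than the 2 mm of play allows. I trusted the height reading there, because the disc was flat and level in the recess.

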